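Shorten a tarp pole by one hole at the bench vise

ROBOT

A 6-joint arm with a two-finger parallel gripper is mounted at the origin on the work surface. World frame = base frame: x ahead of the robot, y to its left, z up, the work surface at z = 0. Lengths are in m, angles in rad, forces in N, time in s.
With the tool pointing down it reaches from about 0.35 to 0.975 m from the base axis. Payload 4.9 kg.
Tool frame: the origin (TCP) lies at the very end of the fingers, on their centre line; the grasp point (between the pads) lies 19 mm behind it; z points along the fingers, y is the line along which they close (so a half turn about z gives the same grasp; the last joint's range is limited). The gripper opens to 85 mm and grips with 20 to 120 N. Pads are 22 mm wide; open, the fingers measure 114 mm over their backs; the gripper's body (76 mm by 85 mm) begins 54 mm behind the grasp point. The pads swing forward as they close: fully open they stand 13 mm farther back than shut.
Start: joints at [1.225, 0.053, 1.613, -0, 1.476, -0.119], TCP at [0.141, 0.609, 0.231] pointing down, gripper open.
Joint ranges: [-3.01, 3.01], [-1.01, 2.22], [0.06, 2.58], [-1.02, 4.17], [0.09, 2.62], [-3.14, 3.14]. Speed limits (rad/s): [2.57, 2.57, 3.14, 3.14, 3.14, 3.14].

INTERFACE

Orientations are given as a unit quaternion [w, x, y, z].
In Python, from plant import manip, vision, order gives the robot as it stands.
- The arm moves only by the tool play_rows, never from a script. Its argument "steps" is a list that holds one entry, the list of rows, each a list of 6 numbers: the shift along the tool's x, y, z in mm, then the turn, a rotation vector about the tool's x, y, z in degrees. A call has 1 to 12 rows; each row is the pose to reach, as a shift and turn from the pose commanded when the call began, along the tool's axes at that moment; what a row does not reach only later rows make up. A row lasts 1/12 s, in which the tool goes at most 41.7 mm and 7.16 degrees, less where a joint would pass 70% of its speed; a pose out of reach is approached as far as the arm can. A call with a gripper value outside its range is refused whole. "claw" is the gripper's target within -1 to 1 (fully open at 1, half-way at 0, shut at -1), set as the call begins (left out, the last holds). The fingers move at their own pace and stop on an object; the grip force is fixed at half the most. Time passes only in rows, so rows that repeat a pose let the fingers close. It gives the time, the measured TCP pose, the force, the opening and the grip force at its end, in the units of the state.
- manip.state(): the state, without advancing time (a new reading comes with each control period).
- vision.grab_frame(name): name is "scene" or "top"; returns (picture, depth): 400x640x3 uint8, blue, green, red; 400x640 float32, m along the optical axis (not along the pixel's ray), 0 where there is no reading.
- vision.camera_info(name): a dict with "K" (3x3 intrinsics, pixels), "eye" and "orientation" of the camera in the world. Camera axes: x right, y down, z forward; pixel columns grow to the right and rows downward; lengths in m; the calibration is good to about 2 mm. A picture is of the moment at which its call begins. camera_info takes no time and is no camera call.
- order.job_done(): hands the job in; it is judged then, once.
The state is a dict: "time": time; "joint_pos": joint angles; "joint_vel": joint speeds; "joint_efforts": joint torques, N m; "tool_pos": TCP position; "tool_rot": TCP orientation; "contact_force": force on the tool from outside, world axes, zero at the start; "ft_torque": the same for the moment, N m; "gripper_width": opening from 0.0 (shut) to 1.0 (fully open); "grasp_force": force on a finger pad.
Only numpy, scipy, OpenCV 4.12 (cv2) and the standard library are available. Lean on these libraries where they do the work, as an engineer would, in place of code of your own. Each camera call takes 0.05 s, during which the arm holds its last target. There are 200 camera calls.

TASK

The two-piece tarp pole clamped in the bench vise is one hole too long. Squeeze its brass snap button in, slide the aluminium upper tube towards the vise until the button pops fully out of the very next hole, then let go of the pole. Leave the pot, fry pan, spatula and fuel canister where they are.

Things in the scene. Friction and masses are not known exactly. Their poses are not given: they have to be found in the camera images.
- pole: Lower tube of the tarp pole: dark steel, 24 mm diameter, level, clamped in the vise, immovable. Origin on the tube's axis in the middle of the snap button, 148 mm above the bench. y runs along the tube towards the vise (jaws begin 170 to 210 mm from the origin); x points level out through the button, on the side away from the robot; z is up.
- snap_button (a joint): How far the brass snap button is pressed in, m: 0 fully out, 7 mm proud of the upper tube; 0.007 flush with it. Sprung: 3 N to start, 6 N when flush. Standing out it locks the upper tube (1 mm play each way). Pressed flush, its round end lets the hole's edge ride over it at about 10 N push; it then stays hidden inside (about 0.008) and pops out by itself in the next hole to come over it.
- button_tip (a point): Outermost point of the brass button, which is 10 mm in diameter, round-ended, carried by the lower tube and looks out through a hole in the upper tube. 21 mm from the tube's axis when out; axes as the pole's.
- sleeve (a joint): How far the upper tube has been slid over the lower one towards the vise, m: 0 at the start (button in the hole nearest the mouth), 0.060 with the button in the next hole, 0.120 in the one after. Holes are 12 mm across, 60 mm apart. Sliding friction about 2.5 N; nothing pulls it back.
- sleeve_mouth (a point): Centre of the upper tube's open end, on its axis, 40 mm from the button towards the vise at the start. Upper tube: bright aluminium, 28 mm diameter, 1.5 mm wall, 33 mm black ring over the last 12 mm, 540 mm long, away from the vise. At the button it can be gripped from above by fingers closing across it, one on the button, one on the back of the tube. Free below down to 110 mm above the bench.
- next_hole (a point): Centre of the next hole on the outside of the upper tube, 60 mm from the first hole on the side away from the vise; it moves with the upper tube. The button must end up standing out of this hole.
- vise: Blue bench vise bolted to the bench, jaws 104 mm wide with wooden soft jaws, top at 165 mm, screw and tommy bar on the side away from the robot. Origin at bench level below the middle of the jaw gap; y along the jaws and the pole, x along the screw. Further to the robot's left stands a fixed green camp stove.
- pot: Open stainless steel pot, 170 mm in diameter, 100 mm high, two side handles out to 119 mm from its middle; bystander. Origin under its centre.
- fry_pan: Aluminium fry pan, 220 mm in diameter, 42 mm high, black handle along its -x out to 285 mm from its middle and 69 mm high; bystander. Origin under the pan's centre.
- spatula: Blue plastic spatula, 300 mm long, 65 mm wide, 20 mm high, lying along its x; bystander. Origin under its middle.
- canister: Closed gray fuel canister, 108 mm in diameter, 99 mm high; bystander. Origin under its centre.

How it is judged:
On the way:
1. the snap button is pressed in, close to flush, before the upper tube has gone 20 mm (value of joint snap_button above 0.0045 m and value of joint sleeve below 0.02 m), for 0.04 s.
At the end, for the whole second after the job is handed in: The upper tube sits one hole further in (0.060 m, within 3 mm) and the brass button stands fully out of that hole (within 1.5 mm) (value of joint sleeve between 0.057 and 0.063 m and value of joint snap_button below 0.0015 m); the robot touches nothing.
It fails at once if the pot is moved by more than 25 mm (distance of pot from where it was at the start of the episode above 0.025 m).
It fails at once if the canister is moved by more than 25 mm (distance of canister from where it was at the start of the episode above 0.025 m).
It fails at once if the fry pan is moved by more than 25 mm (distance of fry_pan from where it was at the start of the episode above 0.025 m).
It fails at once if the spatula is moved by more than 25 mm (distance of spatula from where it was at the start of the episode above 0.025 m).
It also fails if it takes over 35 s, if anything falls off the work surface, if the arm or the gripper's body presses on something with over 40 N, if the wrist force passes 120 N, or if a joint passes its speed limit or range.

## Working session

There is one attempt and no reset: what is moved stays moved. The work goes in short steps, Python scripts to look and compute and a tool call to move; the robot and the scene stay as the last step left them, time stands still between calls to the robot, and variables do not carry over. Pictures are saved under pics/ and viewed, at most 10 in all, crops included, and the job is handed in when it is done.

Besides the shell and the picture viewer there is one more tool, called in YAML: its name, and indented under it one key for each argument. play_rows: Moves the arm, as the interface text tells. Its arguments: {"type":"object","properties":{"steps":{"type":"array"},"claw":{"type":"number"}},"required":["steps"]}

```bash
mkdir -p pics
cat > h.py <<'E'
import numpy as np,cv2
from plant import manip,vision,order
from scipy.spatial.transform import Rotation as R
def cam(n):
    c=vision.camera_info(n);return np.array(c["K"]),np.array(c["eye"]),c["orientation"]
def rot(q): 
    q=np.array(q,float)
    return q if q.shape==(3,3) else R.from_quat(np.roll(q,-1)).as_matrix()
def pts(n,d):
    K,e,o=cam(n);v,u=np.mgrid[:400,:640]
    p=np.stack([(u-K[0,2])/K[0,0]*d,(v-K[1,2])/K[1,1]*d,d],-1)
    return p@rot(o).T+e
E
python3 - <<'E'
from h import *
for n in("scene","top"):
    p,d=vision.grab_frame(n);cv2.imwrite(f"pics/{n}0.png",p);np.save(n+"0.npy",d);print(n,vision.camera_info(n))
s=manip.state();print(s)
E
```

```text
scene {'K': array([[413.65944322,   0.        , 320.50085955],
       [  0.        , 413.65944322, 206.55384384],
       [  0.        ,   0.        ,   1.        ]]), 'eye': array([1.31355651, 0.05301274, 0.75921113]), 'orientation': array([-0.26771699,  0.56875312,  0.69841845, -0.34213912])}
top {'K': array([[385.89364876,   0.        , 321.74182749],
       [  0.        , 385.89364876, 194.40897213],
       [  0.        ,   0.        ,   1.        ]]), 'eye': array([ 0.3150817 , -0.13074896,  1.1112349 ]), 'orientation': array([-0.07899489,  0.73895055, -0.66503708,  0.07373983])}
{'time': 0.1, 'joint_pos': array([ 1.22501749e+00,  5.33054162e-02,  1.61416624e+00,  9.36016269e-06,
        1.47597737e+00, -1.18972008e-01]), 'joint_vel': array([-0.00060097, -0.00033478, -0.00274295, -0.00010062, -0.00111408,
       -0.00040899]), 'joint_efforts': array([-1.19039379e-05, -3.94901776e+01, -3.71361959e+01, -1.67142039e-04,
        3.92503527e-03, -8.62339704e-06]), 'tool_pos': array([0.14033053, 0.6084664 , 0.23017121]), 'tool_rot': array([-2.18285074e-04,  1.13160897e-01,  9.93576243e-01, -9.02165161e-04]), 'contact_force': array([0.00436297, 0.0545426 , 0.74855944]), 'ft_torque': array([ 0.016631  , -0.00619106,  0.00851638]), 'grasp_force': 0.0, 'gripper_width': 1.001968194336583}
```

View pics/scene0.png

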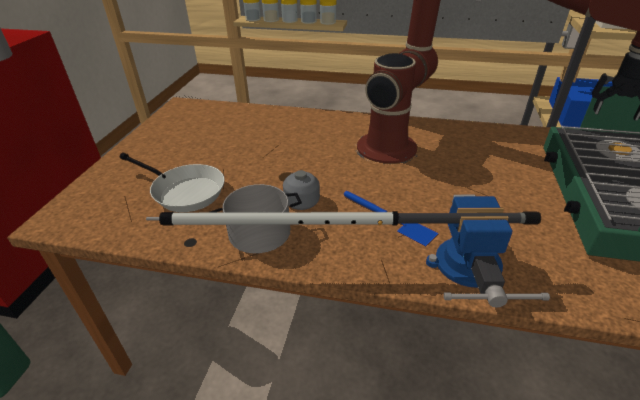

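View pics/top0.png

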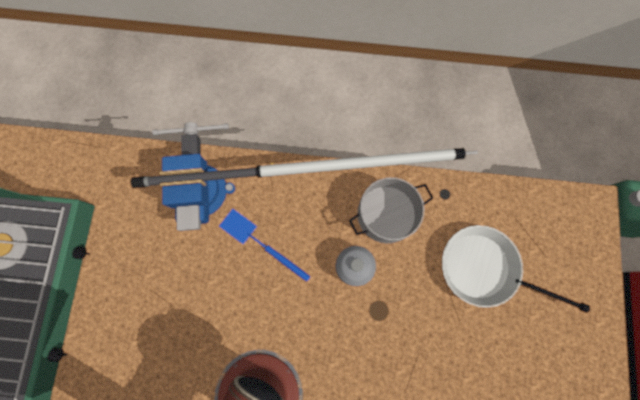

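The scene view shows the mouth ring at about (396,218) with holes along the tube to its left. The top view shows the ring at about (261,171), the pot at (391,210) close to the tube, and the canister at (356,266).

Run:
```python
from h import *
p=cv2.imread("pics/scene0.png");cv2.imwrite("pics/crop.png",cv2.resize(p[195:245,270:430],None,fx=5,fy=5,interpolation=cv2.INTER_CUBIC))
t=cv2.imread("pics/top0.png").astype(int)
P=pts("top",np.load("top0.npy"))
m=np.zeros((400,640),bool);m[145:180,268:450]=1
m&=(P[...,2]>.13)&(P[...,2]<.19)
# upper tube from top
Q=P[m];c=Q.mean(0);print(len(Q),"zmax",np.percentile(Q[:,2],[5,50,95]))
k=np.polyfit(Q[:,1],Q[:,0],1);print("x=a*y+b",k,"yrange",Q[:,1].min(),Q[:,1].max())
S=pts("scene",np.load("scene0.npy"))
# scene mask
ms=np.zeros((400,640),bool);ms[208:232,180:392]=1;ms&=(S[...,2]>.13)&(S[...,2]<.18)
Q=S[ms];print("scene",len(Q),np.polyfit(Q[:,1],Q[:,0],1),np.percentile(Q[:,2],[5,50,95]))
for n,A,u,v in(("top",P,261,171),("scene",S,396,218),("pot",P,391,180),("can",P,356,262),("spat",P,238,225)):print(n,A[v,u])
```

```text
1958 zmax [0.14957393 0.1590676  0.16324466]
x=a*y+b [-0.19944478  0.57893528] yrange -0.43338799103949954 0.03366541366842657
scene 2610 [-0.20109189  0.59108361] [0.14038517 0.15622951 0.16190419]
top [0.56782352 0.04804485 0.16114732]
scene [0.58450257 0.06076653 0.15797064]
pot [ 0.60077384 -0.29635437  0.08356596]
can [ 0.36820944 -0.21825197  0.09909546]
spat [0.44249429 0.12139261 0.00324506]
```

View pics/crop.png

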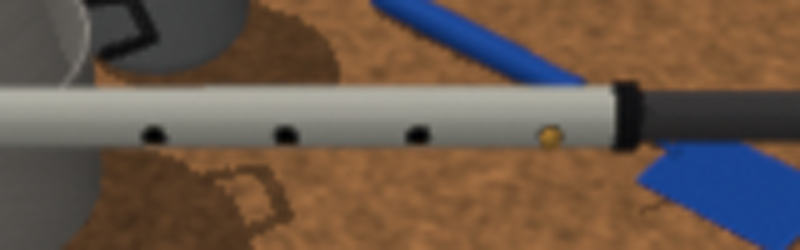

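The crop shows the brass button at (550,136), which is scene pixel (379.6,221.8), and the next hole at about (417,136), which is scene (353.1,221.8). The mouth ring is to the right of the button.

```bash
cat >> h.py <<'E'
from scipy.optimize import least_squares
def axis(Q,r=.014):
    def f(w):
        a,b,z=w;s=np.hypot(1,a);lat=(Q[:,0]-a*Q[:,1]-b)/s
        return np.hypot(lat,Q[:,2]-z)-r
    s=least_squares(f,[-.2,.58,.148],loss="soft_l1",f_scale=.002);return s.x,np.median(abs(s.fun))
def ray(n,u,v):
    K,e,o=cam(n);return e,rot(o)@np.linalg.solve(K,[u,v,1])
def goal(tcp):
    # shift in tool axes (mm) and turn (deg) to put the TCP at tcp, fingers across pole
    s=manip.state();T=rot(s["tool_rot"]);return (T.T@(tcp-s["tool_pos"])*1e3).round(1),T.round(4)
E
python3 - <<'E'
from h import *
P=pts("top",np.load("top0.npy"));S=pts("scene",np.load("scene0.npy"))
A=P[145:180,268:450].reshape(-1,3);A=A[(A[:,2]>.14)&(A[:,2]<.17)]
B=S[208:232,180:392].reshape(-1,3);B=B[(B[:,2]>.135)&(B[:,2]<.17)]
for Q in(A,B,np.r_[A,B]):
    w,e=axis(Q);print(w.round(4),e)
a,b=w[:2];py=np.array([a,1,0])/np.hypot(a,1);px=np.array([py[1],-py[0],0])
for nm,u,v,off in(("button",379.6,221.8,.020),("hole",353.1,221.8,.014),("mouth",397.5,218,.0)):
    e,d=ray("scene",u,v);o=np.array([b,0,0]);t=((o+px*off-e)@px)/(d@px);X=e+t*d;print(nm,X.round(4),"along",((X-o)@py).round(4))
    if nm=="button":O=o+py*((X-o)@py);O[2]=.148
print("origin",O,"px",px,"yaw err tooly",np.degrees(np.arctan2(px[1],px[0])))
s=manip.state();T=rot(s["tool_rot"])
T2=np.c_[-py*-1*-1,px,[0,0,-1]] if 0 else np.c_[np.cross(px,[0,0,-1]),px,[0,0,-1]]
print("turn tool",np.degrees(R.from_matrix(T.T@T2).as_rotvec()))
for z in(.26,):print(goal(np.r_[O[:2],z]))
E
```

```text
[-0.2007  0.5819  0.1476] 0.0008462353181746523
[-0.1989  0.583   0.1474] 0.000776710087276508
[-0.1995  0.5826  0.1476] 0.0008407075323356595
button [0.5979 0.0258 0.1522] along 0.0223
hole [ 0.6035 -0.0332  0.1472] along -0.0367
mouth [0.5698 0.0643 0.1464] along 0.0655
origin [0.57825772 0.02186442 0.148     ] px [0.98067389 0.19564949 0.        ] yaw err tooly 11.282667503911929
turn tool [-1.01256548e-01  4.88555349e-02  6.57221876e+01]
(array([-558.6, -473.2,  -29.1]), array([[-9.744e-01,  2.249e-01, -6.000e-04],
       [ 2.249e-01,  9.744e-01, -1.700e-03],
       [ 2.000e-04, -1.800e-03, -1.000e+00]]))
```

play_rows:
  steps:
    - [[0,0,-30,0,0,0],[-560,-473,-30,0,0,65.7],[-560,-473,-30,0,0,65.7],[-560,-473,-30,0,0,65.7],[-560,-473,-30,0,0,65.7],[-560,-473,-30,0,0,65.7],[-560,-473,-30,0,0,65.7],[-560,-473,-30,0,0,65.7],[-560,-473,-30,0,0,65.7],[-560,-473,-30,0,0,65.7],[-560,-473,-30,0,0,65.7],[-560,-473,-30,0,0,65.7]]
  claw: 1

```text
time: 1.1
tool_pos: [0.4157, 0.2402, 0.261]
tool_rot: [-0.0, 0.634, 0.773, -0.0]
contact_force: [1.2, 0.2, 0.8]
gripper_width: 0.999
grasp_force: 0.0
```

```bash
cat >> h.py <<'E'
O=np.array([.5783,.0219,.148]);py=np.array([-.1957,.9807,0]);px=np.array([.9807,.1957,0])
def todo(tcp):
    s=manip.state();T=rot(s["tool_rot"]);T2=np.c_[np.cross(px,[0,0,-1]),px,[0,0,-1]]
    print((T.T@(tcp-s["tool_pos"])*1e3).round(1),np.degrees(R.from_matrix(T.T@T2).as_rotvec()).round(2),"pole frame off mm",[(1e3*(s["tool_pos"]-O)@k).round(1) for k in(px,py)],s["time"])
E
python3 -c "
from h import *
todo(np.r_[O[:2],.26])"
```

```text
[-245.8  116.8    1. ] [-0.   -0.   -0.03] pole frame off mm [np.float64(-116.7), np.float64(245.9)] 1.1
```

play_rows:
  steps:
    - [[-246,117,0,0,0,0],[-246,117,0,0,0,0],[-246,117,0,0,0,0],[-246,117,0,0,0,0],[-246,117,0,0,0,0],[-246,117,0,0,0,0],[-246,117,0,0,0,0],[-246,117,0,0,0,0],[-246,117,40,0,0,0],[-246,117,40,0,0,0],[-246,117,40,0,0,0]]

```text
time: 2.02
tool_pos: [0.5758, 0.0245, 0.2182]
tool_rot: [-0.003, 0.634, 0.773, -0.002]
contact_force: [-0.7, 0.5, 0.6]
gripper_width: 0.998
grasp_force: 0.0
```

Run:
```python
from h import *
p,d=vision.grab_frame("scene");q=p[100:250,260:440];cv2.imwrite("pics/s1.png",cv2.resize(q,None,fx=4,fy=4,interpolation=cv2.INTER_CUBIC))
todo(np.r_[O[:2],.127])
```

```text
[-2.9  0.8 93.7] [-0.14 -0.05  0.07] pole frame off mm [np.float64(-0.6), np.float64(2.8)] 2.0667
```

View pics/s1.png

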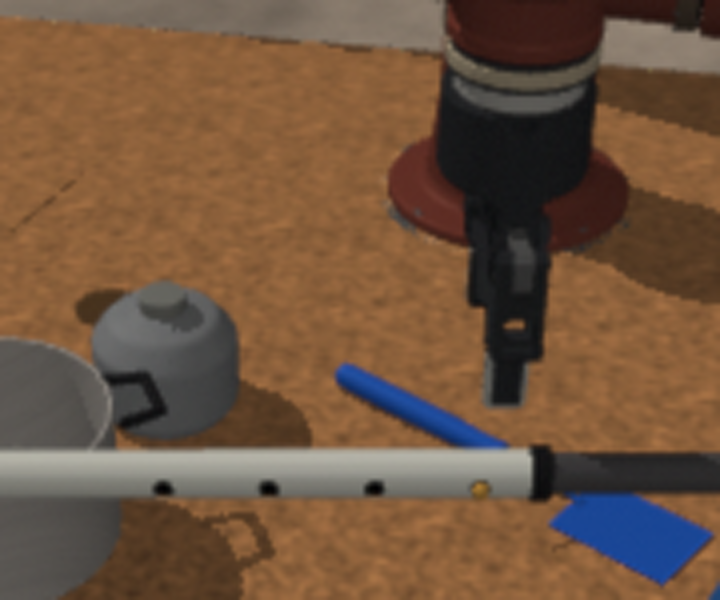

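The near fingertip is at crop (503,405) and the button at (481,490). I'll check this against the projection.

Run:
```python
from h import *
K,e,o=cam("scene");s=manip.state()
def pr(X):
    c=rot(o).T@(X-e);c=K@c/c[2];return ((c[:2]-[260,100])*4+1.5).round(0)
t=s["tool_pos"]
print(pr(t+px*.053+[0,0,.013]),pr(t+px*.053+py*.011+[0,0,.013]),pr(t+px*.053-py*.011+[0,0,.013]),pr(O+px*.021))
todo(np.r_[O[:2],.127]); print(s["joint_vel"].round(3))
```

```text
[503. 410.] [525. 410.] [482. 410.] [480. 496.]
[-2.9  0.8 93.7] [-0.14 -0.05  0.07] pole frame off mm [np.float64(-0.6), np.float64(2.8)] 2.0667
[ 0.002 -0.023 -0.047 -0.001 -0.009 -0.002]
```

play_rows:
  steps:
    - [[-3,1,20,0,0,0],[-3,1,40,0,0,0],[-3,1,60,0,0,0],[-3,1,80,0,0,0],[-3,1,93,0,0,0],[-3,1,93,0,0,0],[-3,1,93,0,0,0],[-3,1,93,0,0,0]]

```text
time: 2.73
tool_pos: [0.581, 0.0212, 0.1305]
tool_rot: [0.001, 0.634, 0.773, 0.001]
contact_force: [0.5, -1.0, 0.4]
gripper_width: 1.001
grasp_force: 0.0
```

Run:
```python
from h import *
todo(np.r_[O[:2],.127]);print(manip.state()["contact_force"])
```

```text
[ 1.2 -2.5  3.5] [0.18 0.05 0.04] pole frame off mm [np.float64(2.5), np.float64(-1.2)] 2.7333
[ 0.4530709  -0.9927112   0.43149184]
```

play_rows:
  steps:
    - [[1,-2,3,0,0,0],[1,-2,3,0,0,0],[1,-2,3,0,0,0],[1,-2,3,0,0,0],[1,-2,3,0,0,0],[1,-2,3,0,0,0],[1,-2,3,0,0,0],[1,-2,3,0,0,0],[1,-2,3,0,0,0],[1,-2,3,0,0,0]]
  claw: -1

```text
time: 3.57
tool_pos: [0.5792, 0.0217, 0.1271]
tool_rot: [0.002, 0.634, 0.773, 0.001]
contact_force: [3.4, 1.4, 5.8]
gripper_width: 0.31
grasp_force: 59.1
```

Run:
```python
from h import *
todo(np.r_[O[:2],.127]);s=manip.state();print(s["contact_force"]@px,s["contact_force"]@py,s["gripper_width"]*85,s["grasp_force"])
p,d=vision.grab_frame("scene");q=p[130:250,290:450];cv2.imwrite("pics/s2.png",cv2.resize(q,None,fx=4.5,fy=4.5,interpolation=cv2.INTER_CUBIC))
```

```text
[ 0.3 -0.8  0.1] [0.23 0.03 0.02] pole frame off mm [np.float64(0.8), np.float64(-0.3)] 3.5667
3.5592193257525344 0.6971163593827303 26.345971500935462 59.12555068731308
```

View pics/s2.png

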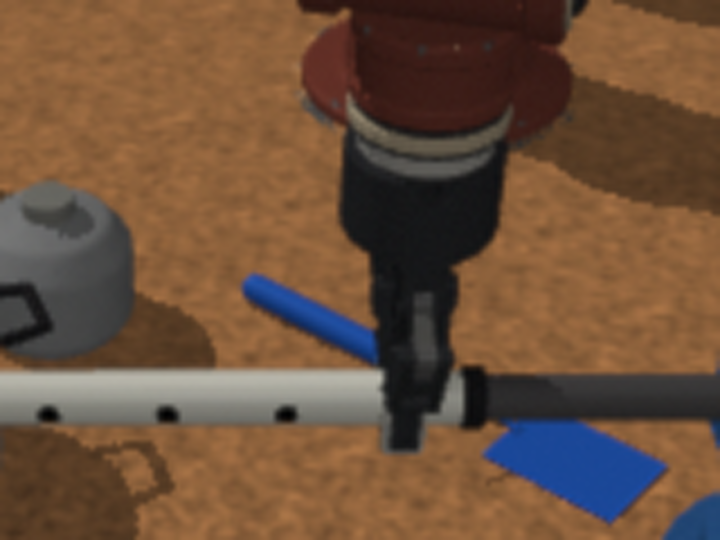

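The pads close on the tube over the button: width is about tube size, and the finger is at crop (403,430). Now I'll slide along tool +x, which points towards the vise.

play_rows:
  steps:
    - [[3,0,0,0,0,0],[6,0,0,0,0,0],[9,0,0,0,0,0],[12,0,0,0,0,0],[15,0,0,0,0,0],[18,0,0,0,0,0],[21,0,0,0,0,0],[25,0,0,0,0,0],[30,0,0,0,0,0],[30,0,0,0,0,0],[30,0,0,0,0,0]]

```text
time: 4.53
tool_pos: [0.5734, 0.0508, 0.1271]
tool_rot: [0.002, 0.634, 0.773, 0.001]
contact_force: [2.7, -0.4, 6.1]
gripper_width: 0.312
grasp_force: 58.9
```

Run:
```python
from h import *
todo(np.r_[O[:2],.127]);s=manip.state();print(s["contact_force"]@px,s["contact_force"]@py,s["contact_force"],s["gripper_width"]*85,s["grasp_force"])
p,d=vision.grab_frame("scene");q=p[130:250,290:450];cv2.imwrite("pics/s3.png",cv2.resize(q,None,fx=4.5,fy=4.5,interpolation=cv2.INTER_CUBIC))
```

```text
[-29.3  -0.8   0.2] [0.24 0.06 0.01] pole frame off mm [np.float64(0.8), np.float64(29.3)] 4.5333
2.6092881130399093 -0.9487592267525589 [ 2.74440624 -0.41978069  6.08445826] 26.5360122598007 58.88123005628586
```

View pics/s3.png

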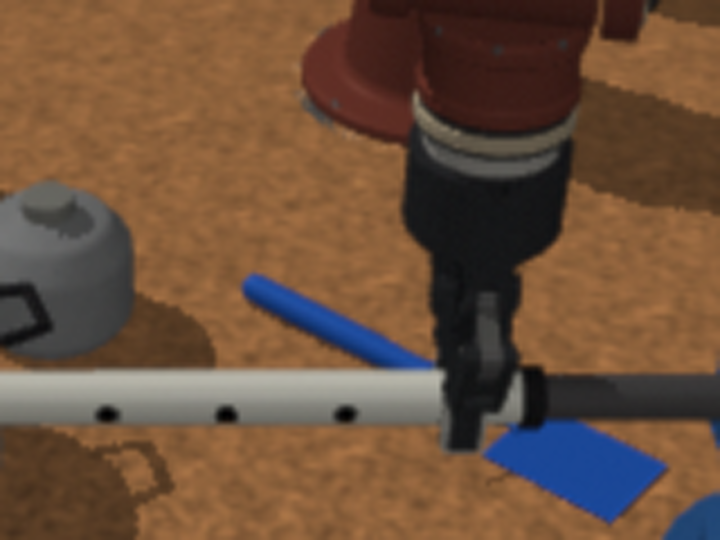

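The tube followed: the next hole went from 286 to 346 px, about 30 mm. Continuing, slowly near the end.

play_rows:
  steps:
    - [[4,0,0,0,0,0],[8,0,0,0,0,0],[12,0,0,0,0,0],[16,0,0,0,0,0],[20,0,0,0,0,0],[23,0,0,0,0,0],[25,0,0,0,0,0],[27,0,0,0,0,0],[28,0,0,0,0,0],[29,0,0,0,0,0],[30,0,0,0,0,0],[30,0,0,0,0,0]]

```text
time: 5.58
tool_pos: [0.5675, 0.0798, 0.1271]
tool_rot: [0.002, 0.634, 0.773, 0.001]
contact_force: [3.1, -1.5, 6.2]
gripper_width: 0.314
grasp_force: 59.2
```

Run:
```python
from h import *
todo(np.r_[O[:2],.127]);s=manip.state();print(s["contact_force"]@px,s["contact_force"]@py,s["gripper_width"]*85,s["grasp_force"])
p,d=vision.grab_frame("scene");q=p[190:250,330:450];cv2.imwrite("pics/s4.png",cv2.resize(q,None,fx=6,fy=6,interpolation=cv2.INTER_CUBIC))
```

```text
[-58.9  -0.8   0.3] [0.22 0.13 0.02] pole frame off mm [np.float64(0.8), np.float64(58.9)] 5.5833
2.7387876731116636 -2.1224994605535534 26.672819599129422 59.23960089683533
```

View pics/s4.png

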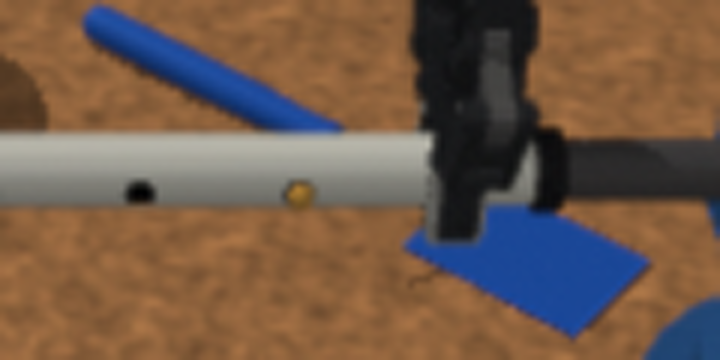

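Brass shows in the next hole at crop (300,194). I'll nudge on slightly to check for a firm lock.

play_rows:
  steps:
    - [[0.5,0,0,0,0,0],[1,0,0,0,0,0],[1.5,0,0,0,0,0],[2,0,0,0,0,0],[2,0,0,0,0,0],[2,0,0,0,0,0]]

```text
time: 6.13
tool_pos: [0.5671, 0.0816, 0.1272]
tool_rot: [0.002, 0.634, 0.773, 0.001]
contact_force: [3.4, -1.6, 6.5]
gripper_width: 0.309
grasp_force: 59.2
```

Run:
```python
from h import *
todo(np.r_[O[:2],.127]);s=manip.state();print(s["contact_force"]@px,s["contact_force"]@py,s["gripper_width"]*85,s["grasp_force"])
```

```text
[-60.8  -0.8   0.3] [0.23 0.14 0.01] pole frame off mm [np.float64(0.8), np.float64(60.8)] 6.1333
3.0540101499489505 -2.229329601689104 26.300461048536707 59.236775636672974
```

play_rows:
  steps:
    - [[0.5,0,0,0,0,0],[1,0,0,0,0,0],[1,0,0,0,0,0],[1,0,0,0,0,0]]

```text
time: 6.47
tool_pos: [0.5671, 0.082, 0.1271]
tool_rot: [0.003, 0.634, 0.773, 0.0]
contact_force: [1.9, -4.0, 5.7]
gripper_width: 0.31
grasp_force: 59.2
```

Run:
```python
from h import *
todo(np.r_[O[:2],.127]);s=manip.state();print(s["contact_force"]@px,s["contact_force"]@py,s["gripper_width"]*85,s["grasp_force"])
```

```text
[-61.1  -0.7   0.3] [0.22 0.21 0.01] pole frame off mm [np.float64(0.7), np.float64(61.1)] 6.4667
1.128434838037641 -4.264094388082 26.33496678452935 59.22601327300072
```

Movement has stopped at about 61 mm and the force is rising, so it is locked. Backing off to mid-play, opening and rising.

play_rows:
  steps:
    - [[-1.5,0,0,0,0,0],[-1.5,0,0,0,0,0],[-1.5,0,0,0,0,0]]

```text
time: 6.72
tool_pos: [0.5671, 0.0817, 0.1271]
tool_rot: [0.002, 0.634, 0.773, 0.001]
contact_force: [3.0, -0.2, 5.8]
gripper_width: 0.315
grasp_force: 59.2
```

play_rows:
  steps:
    - [[0,0,0,0,0,0],[0,0,0,0,0,0],[0,0,0,0,0,0],[0,0,0,0,0,0],[0,0,0,0,0,0],[0,0,0,0,0,0],[0,0,0,0,0,0],[0,0,0,0,0,0]]
  claw: 1

```text
time: 7.38
tool_pos: [0.5655, 0.0819, 0.1253]
tool_rot: [-0.0, 0.634, 0.773, -0.0]
contact_force: [0.1, -0.4, -0.2]
gripper_width: 0.997
grasp_force: 0.0
```

play_rows:
  steps:
    - [[0,0,-20,0,0,0],[0,0,-40,0,0,0],[0,0,-70,0,0,0],[0,0,-100,0,0,0],[0,0,-130,0,0,0],[0,0,-130,0,0,0],[0,0,-130,0,0,0],[0,0,-130,0,0,0]]

```text
time: 8.05
tool_pos: [0.5652, 0.0819, 0.2547]
tool_rot: [-0.0, 0.634, 0.773, -0.0]
contact_force: [-0.4, -0.5, -1.1]
gripper_width: 1.002
grasp_force: 0.0
```

Run:
```python
from h import *
s=manip.state();print(s["time"],s["contact_force"],s["tool_pos"])
p,d=vision.grab_frame("scene");q=p[170:250,270:430];cv2.imwrite("pics/s5.png",cv2.resize(q,None,fx=5,fy=5,interpolation=cv2.INTER_CUBIC))
```

```text
8.05 [-0.37287222 -0.46797759 -1.12949245] [0.56522681 0.08192072 0.25470844]
```

View pics/s5.png

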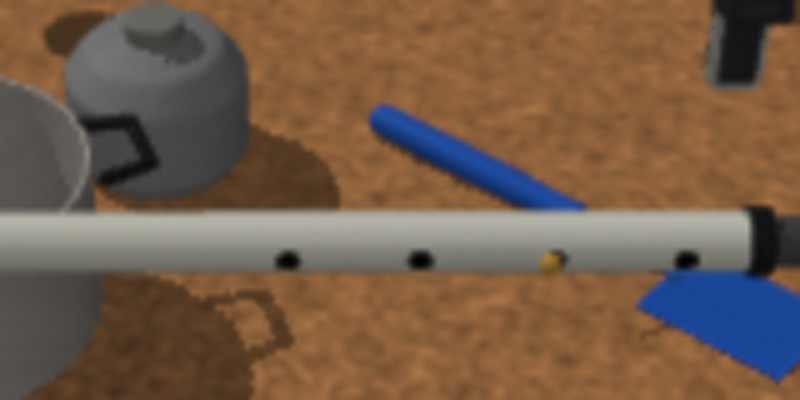

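The brass button stands proud in the second hole at crop (553,260). The emptied first hole is at (687,260), next to the mouth ring, and the bystanders have not moved.

```bash
python3 -c "
from h import *
print(order.job_done())"
```

```text
the job is handed in; nothing more can be done
None
```

The tarp pole is one hole shorter: the brass button locked in the very next hole, the gripper is open and clear of the pole, the pot, canister and spatula look unmoved in the last picture (the fry pan was out of frame, but the arm never went near it), and the job is handed in at about 8 s with no verdict returned.

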